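# Complete an alternating disc-spring pack on a leaning arbor

## Task

The spring pack for the column packer has only its first cone washer on the leaning arbor, hollow side outwards. Take the two steel cone washers from the rack and slide them onto the arbor, down against the pack, so that the faces alternate: the first with its hollow side towards the washer already there (rim on rim), the second the other way round (small end on small end, hollow side outwards). The brass flat washer in the rack is not needed.

Things in the scene. Friction and masses are not known exactly. Their poses are not given: they have to be found in the camera images.
- cone_a_mid (a point): One of two identical loose steel cone washers (disc springs), 90 mm outside, 41 mm bore, 10.2 mm high, bright on the convex face, dark on the hollow face; on edge in the rack, about 0.19 kg, oiled. The point: centre of the bore, half-way along the height. Its +y axis is the washer's axis and points to the small end (convex side); the hollow side faces -y; x, z lie across it (it is round).
- cone_a_small (a point): Centre of the small end of cone_a: on its axis, 5.1 mm from the middle point, on the bright convex side.
- cone_a: The same washer, same origin and axes as cone_a_mid. Its wall is 5 mm thick and slopes 12 degrees: 32.75 mm from the axis the middle of the wall lies at y = 0, at the rim (45 mm) at y = -2.6 mm, at the bore (20.5 mm) at y = +2.6 mm. Pinched across the wall at its top edge, the wall lies flat between the fingers if the tool leans by those 12 degrees; else the washer swings so in the grip.
- cone_b_mid (a point): The other cone washer, exactly like cone_a, same point and axes. It too stands on edge in the rack; which slot each washer has varies.
- cone_b_small (a point): Centre of the small end of cone_b, 5.1 mm from its middle point on the convex side.
- cone_b: The other washer; same origin and axes as cone_b_mid, same wall as cone_a.
- flat_mid (a point): Brass-coloured flat washer, 90 mm outside, 41 mm bore, 8 mm thick, on edge in the remaining slot of the rack, where it is fixed; not needed. The point is its centre, +y its axis.
- rack_top (a point): Fixed rack: grey base 92 x 180 mm, two white bars on which the washers stand on edge, steel pins up to z = 61 mm that keep them upright with about 2 mm of play. Three slots 56 mm apart along the rack's y. The point: where the centre of a washer in the middle slot stands, 62 mm above the worktop; x lies in the washers' plane, y along the row, z up.
- shoulder (a point): Point on the axis of the leaning steel arbor, at the face of its 56 mm shoulder, 82 mm above the worktop. +z runs along the arbor to its free end, 35 degrees above the level and away from the robot; +y is level; -x points up-slope, square to the arbor. The first cone washer, held fast, takes z = 0 to 10.2 mm, its hollow side to +z; the next two take 10.2 to 20.4 and 20.4 to 30.6 mm.
- arbor: The fixed arbor, same origin and axes as shoulder: 37 mm diameter, with a round (half-ball) nose that begins at z = 92 mm and ends at z = 110 mm. Oiled: a washer let go on it slides down onto the pack by itself.
- stand: Grey fixed stand that carries the arbor; origin under the centre of its base (130 x 100 x 14 mm). A plate 14 mm thick and 84 mm wide behind the shoulder reaches 40 mm up-slope from the arbor's axis. x is the level direction in which the arbor leans.
- beaker_250_mid (a point): Glass beaker, 73 mm wide and 95 mm high, a fixed bystander behind the work; the point is half-way up its axis.
- beaker_100_mid (a point): Smaller glass beaker, 53 mm wide and 70 mm high, a fixed bystander behind the work; the point is half-way up its axis.
Not all that is in view belongs to the job. What is shaped like the cone_b but pink is not meant.

How it is judged:
By the outcome, as a careful person would: the job done as asked, in the order asked, and still so for the second after the job is handed in, with the robot touching nothing.
It also fails if it takes over 48 s, if anything falls off the work surface, if the arm or the gripper's body presses on something with over 40 N, if the wrist force passes 120 N, or if a joint passes its speed limit or range.

## Robot

A 7-joint arm with a two-finger parallel gripper is mounted at the origin on a cart in front of the work surface, level with it; the furniture and walls round the work are solid. World frame = base frame: x ahead of the robot, y to its left, z up, the work surface at z = 0. Lengths are in m, angles in rad, forces in N, time in s.
With the tool pointing down it reaches from about 0.4 to 0.85 m from the base axis. Payload 4.4 kg.
Tool frame: the origin (TCP) lies midway between the tips of the shut fingers; the grasp point (between the pads) lies behind it (r.pinch_z is the z of the grasp point in the tool frame, in m); z points along the fingers, y is the direction in which the jaws open and shut (so a half turn about z gives the same grasp; the last joint's range is limited). The gripper opens to 94 mm and grips with 3 to 60 N. Pads are 16 mm wide; open, the fingers measure 119 mm over their backs; the gripper's body (75 mm by 177 mm) begins 78 mm behind the grasp point.
Start: joints at [1.275, 0.628, 0.038, 1.517, -0.027, 0.996, -0.02], TCP at [0.148, -0.633, 0.205] pointing down, gripper open.
Joint ranges: [-3.06, 3.06], [-0.37, 2.12], [-1.25, 1.32], [0.18, 2.47], [-1.1, 4.24], [0.23, 1.98], [-2.94, 2.94]. Speed limits (rad/s): [2.57, 2.57, 3.14, 3.14, 3.14, 3.14, 3.14].

## Interface

Orientations are given as a unit quaternion [x, y, z, w].
In Python, from workcell import r gives the robot as it stands.
- The arm moves only by the tool drive_tool, never from a script. Its arguments are lists of equal length, an entry for each row: "gripper": the finger opening in mm, from 0 to 94; "xyz": the shift along the tool's x, y, z in mm, a list of three; "twist": the turn about the tool's z in rad. A call has 1 to 12 rows; each row is the pose to reach, as a shift and turn from the pose measured when the call began, along the tool's axes at that moment; what a row does not reach only later rows make up. A row lasts 1/8 s, in which the tool goes at most 62.5 mm and 10.7 degrees, less where a joint would pass 70% of its speed; a pose out of reach is approached as far as the arm can. A call with a gripper value outside its range is refused whole. The fingers move at their own pace and stop on an object; the grip force is fixed at half the most. Time passes only in rows, so rows that repeat a pose let the fingers close. It gives the time, the measured TCP pose, the force and the opening at its end, in the units of the state.
- r.state(): the state, without advancing time (a new reading comes with each control period).
- r.read_camera(name): name is "side" or "top"; returns (picture, depth): 384x512x3 uint8, red, green, blue; 384x512 float32, m along the optical axis (not along the pixel's ray), 0 where there is no reading.
- r.camera_params(name): a dict with "K" (3x3 intrinsics, pixels), "rvec" (rotation vector, rad) and "tvec" (3), from world to camera coordinates, as OpenCV has them. Camera axes: x right, y down, z forward; pixel columns grow to the right and rows downward; lengths in m; the calibration is good to about 2 mm. A picture is of the moment at which its call begins. camera_params takes no time and is no camera call.
- r.hand_in(): hands the job in, once; it reports no verdict.
The state is a dict: "t": time; "joint_positions": joint angles; "qvel": joint speeds; "effort": joint torques, N m; "ee_pos": TCP position; "eef_rot": TCP orientation; "force": force on the tool from outside, world axes, zero at the start; "torque": the same for the moment, N m; "grip_width": opening from 0.0 (shut) to 1.0 (fully open).
Only numpy, scipy, OpenCV 4.12 (cv2) and the standard library are available. Lean on these libraries where they do the work, as an engineer would, in place of code of your own. Each camera call takes 0.05 s, during which the arm holds its last target. There are 200 camera calls.

## Working session

There is one attempt and no reset: what is moved stays moved. The work goes in short steps, Python scripts to look and compute and a tool call to move; the robot and the scene stay as the last step left them, time stands still between calls to the robot, and variables do not carry over. Pictures are saved under pics/ and viewed, about 8 in all and at most 12, crops included, and the job is handed in when it is done.

Besides the shell and the picture viewer there is one more tool, called as name(argument=value, ...), one argument or row to a line, values as JSON. drive_tool: Moves the arm, as the interface text tells. Its arguments: {"type":"object","properties":{"gripper":{"type":"array","items":{"type":"number"}},"xyz":{"type":"array","items":{"type":"array","items":{"type":"number"}}},"twist":{"type":"array","items":{"type":"number"}}},"required":["gripper","xyz","twist"]}

```bash
mkdir -p pics; ls
cat > h.py <<'E'
import numpy as np,cv2
from scipy.spatial.transform import Rotation as R
from workcell import r
def shot(n,save=None):
    im,d=r.read_camera(n); p=r.camera_params(n)
    np.savez(f'{save or n}.npz',im=im,d=d)
    K=np.array(p['K']);Rm=cv2.Rodrigues(np.array(p['rvec'],float))[0];t=np.array(p['tvec'],float).ravel()
    v,u=np.mgrid[:384,:512]
    P=np.stack([(u-K[0,2])/K[0,0]*d,(v-K[1,2])/K[1,1]*d,d],-1)
    return im,d,(P-t)@Rm   # world
def save(im,n,f=1): cv2.imwrite(f'pics/{n}.png',cv2.resize(im[:,:,::-1],None,fx=f,fy=f,interpolation=cv2.INTER_CUBIC))
E
python3 - <<'E'
from h import *
for n in('side','top'):
    im,d,W=shot(n); save(im,n+'0',1.5); p=r.camera_params(n);print(n,p['K'],p['rvec'],p['tvec'])
s=r.state();print({k:np.round(s[k],3) for k in s},r.pinch_z)
E
```

```text
pics
side [[452.67182724   0.         250.62656607]
 [  0.         452.67182724 187.16831143]
 [  0.           0.           1.        ]] [ 0.10245879 -2.75818964  1.47898888] [0.58165882 0.11130478 1.00940541]
top [[456.76799399   0.         259.21840905]
 [  0.         456.76799399 194.20092424]
 [  0.           0.           1.        ]] [ 2.17427064 -2.19709345  0.06413687] [-0.04725642  0.59950199  1.25436784]
{'t': np.float64(0.1), 'joint_positions': array([ 1.275,  0.629,  0.038,  1.518, -0.027,  0.996, -0.02 ]), 'qvel': array([ 0.001, -0.004,  0.002, -0.002,  0.001,  0.   ,  0.001]), 'effort': array([ 3.0000e-03, -5.5079e+01,  1.1480e+00, -1.8712e+01, -5.2000e-02,
        1.9000e-02,  0.0000e+00]), 'ee_pos': array([ 0.148, -0.632,  0.205]), 'eef_rot': array([ 0.993,  0.115, -0.   , -0.001]), 'force': array([ 0.267,  0.541, -0.585]), 'torque': array([ 0.004, -0.025, -0.048]), 'grip_width': np.float64(1.0)} -0.0188
```

View pics/top0.png

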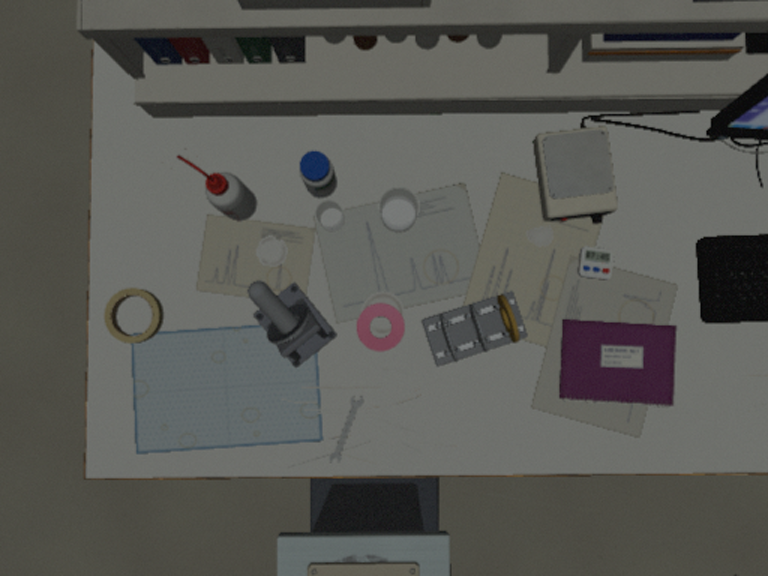

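View pics/side0.png

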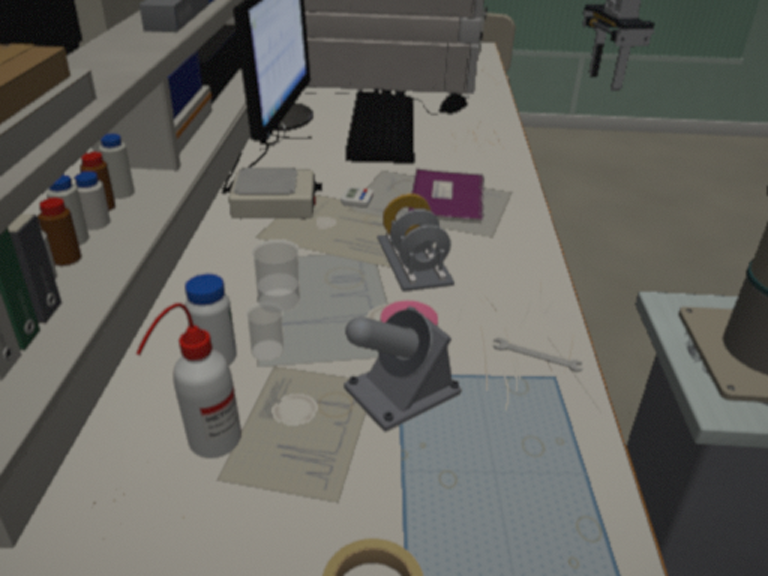

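The top view shows the arbor at about (280,310) leaning up-left, the rack at about (475,328) with the brass washer at its right end, and the pink decoy at (380,327). I'll enlarge the rack and arbor.

Run:
```python
from h import *
def crop(n,x0,x1,y0,y1,f):
    im=np.load(n+'.npz')['im'][y0:y1,x0:x1].astype(float)
    im=np.clip(255*(im/200)**0.7,0,255).astype(np.uint8)
    return cv2.resize(im,None,fx=f,fy=f,interpolation=cv2.INTER_CUBIC)
a=crop('top',272,362,186,256,8)[:,:,:]
b=crop('side',245,315,125,195,8)
H=560
save(np.hstack([a[:H],b[:H]])[:, :],'rack0',0.62)
a=crop('top',155,245,180,250,8); b=crop('side',225,315,200,290,6.3)
save(np.hstack([a[:H],b[:H]]),'arb0',0.62)
```

```text
(no output)
```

View pics/rack0.png

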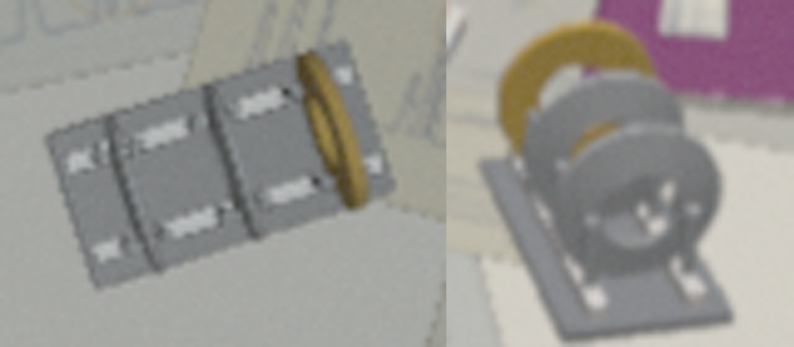

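Run:
```python
from h import *
r_=None
def load(n):
    z=np.load(n+'.npz');d=z['d'];p=r.camera_params(n)
    K=np.array(p['K']);Rm=cv2.Rodrigues(np.array(p['rvec'],float))[0];t=np.array(p['tvec'],float).ravel()
    v,u=np.mgrid[:384,:512]
    P=np.stack([(u-K[0,2])/K[0,0]*d,(v-K[1,2])/K[1,1]*d,d],-1)
    print(n,'cam pos',-Rm.T@t)
    return z['im'],d,(P-t)@Rm
im,d,W=load('top')
# rack base rectangle: top-image corners (orig px) from crop
for c in [(48,135),(98,288),(395,187),(343,42)]:
    u,v=272+c[0]/4.96,186+c[1]/4.96
    uu,vv=int(round(u)),int(round(v)); print('corner',u.__round__(1),v.__round__(1),W[vv,uu].round(4))
print('table z',np.median(W[300:315,60:80,2]))
B=(W[...,2]>0.012)&(W[...,2]<0.032); B[:186]=0;B[256:]=0;B[:,:272]=0;B[:,362:]=0
pts=W[B];print(len(pts))
rect=cv2.minAreaRect((pts[:,:2]*1000).astype(np.float32));print('rect mm',rect)
h=np.histogram(pts[:,2],8);print(h)
for n,(x0,x1,y0,y1) in {'top':(272,362,186,256),'side':(245,315,125,195)}.items():
    im,d,W=load(n);M=np.zeros(d.shape,bool);M[y0:y1,x0:x1]=1
    M&=(W[...,2]>0.04)&(W[...,2]<.13)&(d>0)
    np.savez('rk_'+n,P=W[M],C=im[M]);print(n,M.sum(),W[M].min(0),W[M].max(0))
```

```text
top cam pos [ 0.51672826 -0.06062921  1.29011259]
corner 281.7 213.2 [ 0.5462 -0.1168  0.0073]
corner 291.8 244.1 [ 0.4592 -0.1438  0.0038]
corner 351.6 223.7 [ 5.134e-01 -3.138e-01 -3.000e-04]
corner 341.2 194.5 [ 0.5978 -0.2833  0.0079]
table z -0.0009027277032453919
880
rect mm ((528.6954345703125, -212.0855712890625), (90.91251373291016, 178.5662078857422), 17.389812469482422)
(array([415, 181,  66,  71,  87,  41,   8,  11]), array([0.0120063 , 0.01446629, 0.01692629, 0.01938628, 0.02184628,
       0.02430627, 0.02676627, 0.02922626, 0.03168626]))
top cam pos [ 0.51672826 -0.06062921  1.29011259]
top 542 [ 0.47272398 -0.28612693  0.0400965 ] [ 0.58880501 -0.13841153  0.11357667]
side cam pos [0.54597994 0.81443996 0.63891195]
side 1302 [ 0.47090434 -0.27779618  0.04006483] [ 0.5889776  -0.13251951  0.1074642 ]
```

View pics/arb0.png

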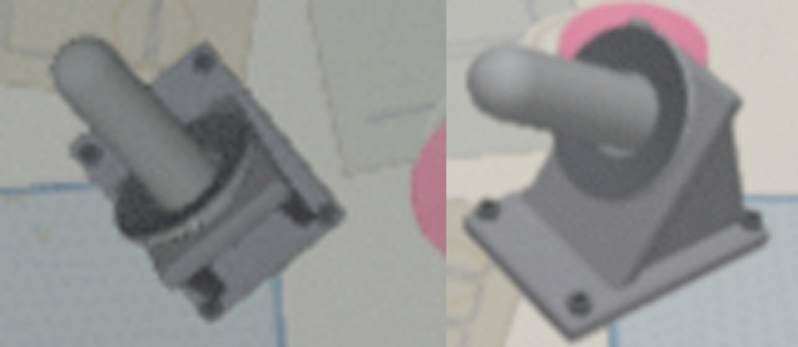

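Run:
```python
from h import *
c=np.array([.5287,-.2121,.062]);a=np.radians(17.39);X=np.array([np.cos(a),np.sin(a),0]);Y=np.array([-np.sin(a),np.cos(a),0])
for n in('top','side'):
    z=np.load(f'rk_{n}.npz');P=z['P'];C=z['C'].astype(float).mean(1);q=P-c
    x=q@X;y=q@Y;h=q[:,2]
    for s in(56,0,-56):
        m=(abs(y*1000-s)<22);rr=np.hypot(x,h)*1000
        print(n,s,m.sum(),'x range',(x[m].min()*1e3).round(1),(x[m].max()*1e3).round(1),'top z',(h[m].max()*1e3).round(1))
        for lo in range(18,50,4):
            k=m&(rr>=lo)&(rr<lo+4)&(h>-.01)
            if k.sum()>3:print('  r',lo,k.sum(),'y med %.1f  p20 %.1f p80 %.1f col %.0f'%(np.median(y[k])*1e3-s,*(np.percentile(y[k],[20,80])*1e3-s),C[k].mean()))
```

```text
top 56 141 x range -41.0 43.2 top z 47.4
  r 22 21 y med 6.6  p20 -9.5 p80 8.9 col 67
  r 26 23 y med 6.6  p20 -8.5 p80 9.7 col 66
  r 30 7 y med 5.6  p20 5.5 p80 6.4 col 45
  r 34 11 y med 5.0  p20 4.7 p80 5.7 col 47
  r 38 12 y med 4.4  p20 3.7 p80 4.9 col 57
  r 42 55 y med 1.8  p20 -0.2 p80 2.9 col 69
  r 46 9 y med 1.7  p20 1.2 p80 2.1 col 73
top 0 170 x range -42.5 44.5 top z 46.2
  r 22 24 y med 6.7  p20 -8.8 p80 7.7 col 63
  r 26 24 y med 5.9  p20 -9.2 p80 9.2 col 66
  r 30 12 y med 5.4  p20 4.9 p80 6.1 col 42
  r 34 10 y med 4.8  p20 4.3 p80 5.6 col 44
  r 38 16 y med 4.4  p20 3.8 p80 5.1 col 50
  r 42 54 y med 1.9  p20 0.5 p80 3.5 col 66
  r 46 14 y med 1.1  p20 0.4 p80 2.7 col 72
top -56 231 x range -44.4 44.9 top z 51.6
  r 18 5 y med 2.4  p20 1.5 p80 3.2 col 35
  r 22 17 y med 3.6  p20 3.1 p80 9.8 col 49
  r 26 24 y med 3.6  p20 2.8 p80 9.6 col 54
  r 30 11 y med 3.5  p20 2.8 p80 3.6 col 34
  r 34 12 y med 3.2  p20 2.8 p80 3.6 col 35
  r 38 15 y med 3.0  p20 0.5 p80 3.6 col 47
  r 42 84 y med 0.5  p20 -2.2 p80 2.7 col 59
  r 46 20 y med -1.0  p20 -2.7 p80 1.1 col 63
side
[... 478 characters left out ...]
r 22 30 y med 7.5  p20 6.2 p80 9.4 col 73
  r 26 40 y med 7.2  p20 5.7 p80 8.9 col 73
  r 30 63 y med 6.0  p20 4.5 p80 7.7 col 71
  r 34 57 y med 5.5  p20 4.0 p80 6.8 col 71
  r 38 67 y med 4.9  p20 3.2 p80 6.1 col 72
  r 42 61 y med 4.1  p20 2.1 p80 5.6 col 79
  r 46 13 y med 3.6  p20 0.7 p80 5.0 col 75
side -56 358 x range -41.1 46.7 top z 45.5
  r 18 7 y med 4.1  p20 2.2 p80 5.2 col 77
  r 22 30 y med 5.0  p20 2.7 p80 6.2 col 71
  r 26 37 y med 4.6  p20 2.1 p80 6.3 col 61
  r 30 49 y med 4.4  p20 2.7 p80 6.0 col 57
  r 34 53 y med 3.8  p20 2.4 p80 5.8 col 57
  r 38 60 y med 4.6  p20 2.5 p80 5.9 col 57
  r 42 69 y med 2.8  p20 0.2 p80 4.8 col 73
  r 46 20 y med 2.6  p20 -0.4 p80 5.8 col 85
```

Measured so far:
- Rack: centre about (0.529,-0.212), yaw 17.4°. The brass washer is in the -y slot.
- Cones: both have the small (convex) end towards rack +y. The surface falls about 0.2 mm per mm with radius, which matches 12°.

Next I'll fit the arbor.

```bash
cat > arb.py <<'E'
from h import *
from scipy.optimize import least_squares
def load(n,f=None):
    z=np.load((f or n)+'.npz');d=z['d'];p=r.camera_params(n)
    K=np.array(p['K']);Rm=cv2.Rodrigues(np.array(p['rvec'],float))[0];t=np.array(p['tvec'],float).ravel()
    v,u=np.mgrid[:384,:512]
    P=np.stack([(u-K[0,2])/K[0,0]*d,(v-K[1,2])/K[1,1]*d,d],-1)
    return z['im'],d,(P-t)@Rm
E
python3 - <<'E'
from arb import *
im,d,W=load('top')
uv=lambda x,y:(int(155+x/4.96),int(180+y/4.96))
u,v=uv(85,70);print('nose top',W[v,u]); u2,v2=uv(190,180);print('base',W[v2,u2])
p0=W[v,u]-[0,0,.018];psi0=np.arctan2(*(W[v,u]-W[v2,u2])[[1,0]]);print(np.degrees(psi0))
def res(p,Q):
    # ball centre p[:3], yaw p[3], elev p[4]
    a=np.array([np.cos(p[4])*np.cos(p[3]),np.cos(p[4])*np.sin(p[3]),np.sin(p[4])])
    q=Q-p[:3];s=np.minimum(q@a,0);return np.linalg.norm(q-s[:,None]*a,axis=1)-.0185
allQ=[]
for n in('top','side','both'):
    if n!='both':
        im,d,W=load(n);A=W[d>0]
    else: A=np.vstack(allQ)
    p=np.r_[p0,psi0,np.radians(35)]
    for it in range(12):
        a=np.array([np.cos(p[4])*np.cos(p[3]),np.cos(p[4])*np.sin(p[3]),np.sin(p[4])])
        q=A-p[:3];s=q@a
        tol=.012 if it<3 else .005
        m=(s>-.070)&(s<.03)&(abs(res(p,A))<tol)
        f=least_squares(lambda x:np.r_[res(x,A[m]),(x[4]-np.radians(35))*1],p,loss='soft_l1',f_scale=.002);p=f.x
    allQ.append(A[m])
    a=np.array([np.cos(p[4])*np.cos(p[3]),np.cos(p[4])*np.sin(p[3]),np.sin(p[4])])
    print(n,m.sum(),'ball',p[:3].round(4),'yaw',np.degrees(p[3]).round(2),'el',np.degrees(p[4]).round(2),'rms',np.sqrt((res(p,A[m])**2).mean()).round(4),'shoulder',(p[:3]-.092*a).round(4))
im,d,W=load('top')
for nm,(u,v) in {'beakL':(397/1.5,205/1.5),'beakS':(328/1.5,212/1.5)}.items(): print(nm,W[int(v),int(u)])
E
```

```text
nose top [0.59318126 0.16369968 0.15237758]
base [0.53863764 0.11882863 0.1020032 ]
39.442884849968316
top 474 ball [0.594  0.1669 0.1344] yaw 38.86 el 35.01 rms 0.0016 shoulder [0.5353 0.1196 0.0816]
side 784 ball [0.5951 0.1679 0.134 ] yaw 38.27 el 35.01 rms 0.0009 shoulder [0.536  0.1213 0.0812]
both 1247 ball [0.5948 0.1676 0.1343] yaw 38.49 el 34.97 rms 0.0012 shoulder [0.5358 0.1207 0.0816]
beakL [ 0.76019497 -0.06854994  0.03256969]
beakS [ 7.53669853e-01  6.26906258e-02 -4.42502365e-04]
```

```bash
cat > go.py <<'E'
import sys; from h import *
def rel(tgt,yaw):
    s=r.state();Q=R.from_quat(s['eef_rot']);M=Q.as_matrix()
    d=M.T@(np.array(tgt)-s['ee_pos'])*1000
    y0=np.degrees(np.arctan2(M[1,1],M[0,1]));dy=(yaw-y0+180)%360-180
    print('shift mm',d.round(1),'twist(short way)',np.radians(-dy).round(4),'yaw_y now',y0.round(2),'tilt',M[:,2].round(3),'t',s['t'],'pos',s['ee_pos'].round(4),'F',np.round(s['force'],1),'q',np.round(s['joint_positions'],2))
if __name__=='__main__':
    a=list(map(float,sys.argv[1:]));rel(a[:3],a[3])
E
python3 go.py .5126 -.1568 .205 17.4
```

```text
shift mm [ 4.634e+02 -3.799e+02  3.000e-01] twist(short way) -1.6446 yaw_y now -76.83 tilt [-0.     0.002 -1.   ] t 0.1 pos [ 0.1479 -0.6323  0.2046] F [ 0.3  0.5 -0.6] q [ 1.28  0.63  0.04  1.52 -0.03  1.   -0.02]
```

drive_tool(
  gripper=[94,94,94,94,94,94,94,94,94,94,94,94],
  xyz=[
    [42,-35,-5],
    [84,-69,-5],
    [126,-104,-5],
    [168,-138,-5],
    [211,-173,-5],
    [253,-207,-5],
    [295,-242,-5],
    [337,-276,-5],
    [379,-311,-5],
    [421,-345,0],
    [463,-380,0],
    [463.4,-379.9,0.3],
  ],
  twist=[-0.15,-0.3,-0.45,-0.6,-0.75,-0.9,-1.05,-1.2,-1.35,-1.5,-1.6446,-1.6446],
)

```text
t: 1.6
ee_pos: [0.5151, -0.1518, 0.2049]
eef_rot: [0.589, 0.808, 0.002, -0.001]
force: [-1.3, -0.1, 0.2]
grip_width: 0.999
```

```bash
python3 go.py .5126 -.1568 .043 17.4
python3 - <<'E'
from h import *
im,d,W=shot('top','t1'); a=im[150:280,262:402]
im,d,W=shot('side','s1'); b=im[80:210,220:330]
g=lambda x:np.clip(255*(x/200.)**.7,0,255).astype(np.uint8)
save(g(np.hstack([a,b])),'p1',3.2)
E
```

```text
shift mm [ -4.6  -4.3 161.9] twist(short way) 0.0083 yaw_y now 17.88 tilt [ 0.001  0.005 -1.   ] t 1.6 pos [ 0.5151 -0.1518  0.2049] F [-1.3 -0.1  0.2] q [ 0.55  0.5  -0.45  1.83  0.27  0.88  0.28]
```

View pics/p1.png

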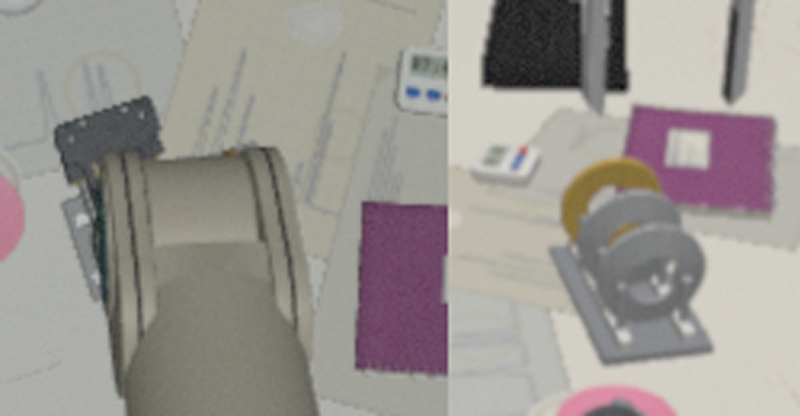

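The gripper is above the near cone, with both fingertips visible in the side view on either side of the rack line. I'll descend part way and settle.

drive_tool(
  gripper=[94,94,94,94],
  xyz=[
    [-4.6,-4.3,40],
    [-4.6,-4.3,82],
    [-4.6,-4.3,82],
    [-4.6,-4.3,82],
  ],
  twist=[0.0083,0.0083,0.0083,0.0083],
)

```text
t: 2.2
ee_pos: [0.5097, -0.1634, 0.1236]
eef_rot: [0.596, 0.803, 0.0, -0.0]
force: [-0.3, 0.2, -0.1]
grip_width: 0.999
```

```bash
python3 go.py .5126 -.1568 .043 17.4
python3 - <<'E'
from h import *
# finger tips in side view: find points near TCP height vs predicted finger positions
im,d,W=shot('side','s2'); s=r.state();M=R.from_quat(s['eef_rot']).as_matrix()
q=(W-s['ee_pos'])@M; q[d<=0]=9
m=(abs(q[...,2]+.02)<.018)&(abs(q[...,0])<.02)&(abs(q[...,1])<.075)
x=q[m]*1000
for sg in(1,-1):
    k=x[:,1]*sg>30;print(sg,k.sum(),np.percentile(x[k],[5,50,95],axis=0).round(1).tolist())
E
```

```text
shift mm [ 5.4  4.8 80.6] twist(short way) -0.0099 yaw_y now 16.83 tilt [-0.001  0.001 -1.   ] t 2.2 pos [ 0.5097 -0.1634  0.1236] F [-0.3  0.2 -0.1] q [ 0.52  0.6  -0.39  1.91  0.35  0.69  0.21]
1 88 [[-5.8, 48.2, -36.5], [8.3, 55.7, -22.5], [11.5, 59.7, -6.9]]
-1 93 [[-4.6, -57.6, -35.7], [8.3, -49.3, -20.4], [11.8, -46.3, -6.0]]
```

drive_tool(
  gripper=[94,94,94],
  xyz=[
    [5.4,4.8,6],
    [5.4,4.8,6],
    [5.4,4.8,6],
  ],
  twist=[-0.0099,-0.0099,-0.0099],
)

```text
t: 2.62
ee_pos: [0.5134, -0.1566, 0.1184]
eef_rot: [0.592, 0.806, 0.0, 0.0]
force: [-0.2, -0.1, -0.1]
grip_width: 0.998
```

```bash
python3 go.py .5126 -.1568 .043 17.4
```

```text
shift mm [ 0.1 -1.  75.4] twist(short way) 0.0008 yaw_y now 17.45 tilt [ 0.001  0.    -1.   ] t 2.625 pos [ 0.5134 -0.1566  0.1184] F [-0.2 -0.1 -0.1] q [ 0.5   0.61 -0.39  1.91  0.35  0.68  0.2 ]
```

drive_tool(
  gripper=[94,94,94,94,94],
  xyz=[
    [0,-0.5,20],
    [0,-0.7,40],
    [0,-0.7,60],
    [0,-0.7,75],
    [0,-0.7,75],
  ],
  twist=[0,0,0,0,0],
)

```text
t: 3.25
ee_pos: [0.5122, -0.1566, 0.0426]
eef_rot: [0.592, 0.806, 0.0, -0.001]
force: [-0.1, -0.5, 0.3]
grip_width: 0.994
```

```bash
python3 go.py .5126 -.1568 .043 17.4
```

```text
shift mm [-0.3  0.3 -0.4] twist(short way) 0.0009 yaw_y now 17.45 tilt [-0.001  0.001 -1.   ] t 3.25 pos [ 0.5122 -0.1566  0.0426] F [-0.1 -0.5  0.3] q [ 0.45  0.73 -0.32  1.96  0.43  0.52  0.14]
```

No contact force. Now I'll close and test-lift slightly.

drive_tool(
  gripper=[85,85,85,85,85,85,85],
  xyz=[
    [0,0,0],
    [0,0,0],
    [0,0,0],
    [0,0,-15],
    [0,0,-50],
    [0,0,-85],
    [0,0,-85],
  ],
  twist=[0,0,0,0,0,0,0],
)

```text
t: 4.12
ee_pos: [0.5139, -0.1571, 0.1306]
eef_rot: [0.592, 0.806, 0.001, 0.002]
force: [-0.3, -0.0, -2.5]
grip_width: 0.949
```

Run:
```python
from h import *
im,d,W=shot('side','s3'); b=im[60:210,200:350]
g=lambda x:np.clip(255*(x/200.)**.7,0,255).astype(np.uint8)
save(g(b),'p2',3.5); s=r.state();print(s['grip_width']*94,s['force'],s['ee_pos'])
```

```text
88.83738670770512 [-0.68922774  0.68012239 -2.19868722] [ 0.51260373 -0.15701165  0.12891106]
```

View pics/p2.png

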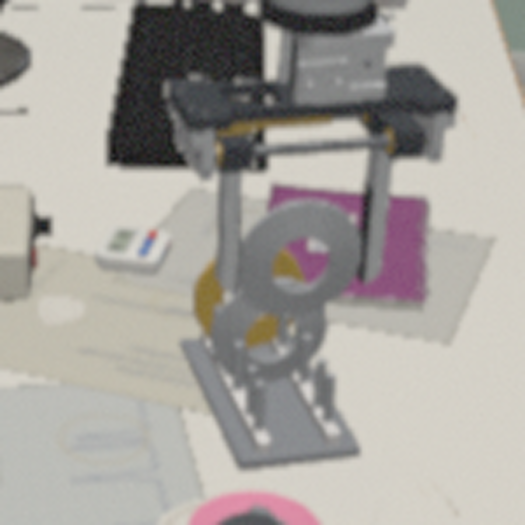

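The washer is held on its diameter, about 88.8 mm wide, with the convex face still towards the side camera. Next I'll measure its pitch in the grip.

```bash
cat > wash.py <<'E'
from h import *
def pitch(f='sw'):
    im,d,W=shot('side',f); s=r.state();M=R.from_quat(s['eef_rot']).as_matrix()
    q=(W-s['ee_pos'])@M-[0,0,r.pinch_z]; q[d<=0]=9
    for _ in range(1):
        rr=np.hypot(q[...,1],q[...,2]); m=(rr<.043)&(rr>.022)&(abs(q[...,0])<.035)&(abs(q[...,1])<.040)
    x=q[m]*1000;A=np.c_[x[:,1:],np.hypot(x[:,1],x[:,2]),np.ones(len(x))]
    w=np.ones(len(x))
    for _ in range(8):
        c=np.linalg.lstsq(A*w[:,None],x[:,0]*w,rcond=None)[0];e=x[:,0]-A@c;w=1/(1+(e/2)**2)
    print('n',len(x),'x=',c.round(3),'(y,z,r,1) pitch deg',np.degrees(np.arctan(c[1])).round(1),'rms',np.median(abs(e)).round(2),'tool x axis',M[:,0].round(2))
if __name__=='__main__': pitch()
E
python3 wash.py; python3 go.py .5126 -.1568 .2 17.4
```

```text
n 596 x= [ 7.000e-03 -5.900e-02 -2.140e-01  9.751e+00] (y,z,r,1) pitch deg -3.4 rms 1.14 tool x axis [-0.3   0.95  0.  ]
shift mm [ -0.2   0.8 -72.2] twist(short way) 0.0007 yaw_y now 17.44 tilt [-0.001  0.    -1.   ] t 4.225 pos [ 0.5117 -0.1569  0.1278] F [-0.  -0.2 -1.5] q [ 0.51  0.6  -0.4   1.91  0.35  0.71  0.21]
```

```bash
python3 go.py .6316 .1969 .2300 -51.5
```

```text
shift mm [ 301.6  220.4 -102.3] twist(short way) 1.2032 yaw_y now 17.44 tilt [-0.001  0.    -1.   ] t 4.225 pos [ 0.5117 -0.1569  0.1278] F [-0.  -0.2 -1.5] q [ 0.51  0.6  -0.4   1.91  0.35  0.71  0.21]
```

drive_tool(
  gripper=[85,85,85,85,85,85,85,85,85,85,85,85],
  xyz=[
    [0,0,-40],
    [10,8,-80],
    [45,33,-102],
    [85,62,-102],
    [125,91,-102],
    [165,120,-102],
    [205,150,-102],
    [245,179,-102],
    [275,201,-102],
    [295,215,-102],
    [301.6,220.4,-102],
    [301.6,220.4,-102],
  ],
  twist=[0,0.05,0.15,0.29,0.43,0.57,0.71,0.85,0.99,1.12,1.2032,1.2032],
)

```text
t: 5.72
ee_pos: [0.6305, 0.1975, 0.2276]
eef_rot: [0.944, 0.331, -0.002, -0.0]
force: [0.4, -1.4, -2.3]
grip_width: 0.95
```

drive_tool(
  gripper=[85],
  xyz=[
    [0,0,0],
  ],
  twist=[0],
)

```text
t: 5.85
ee_pos: [0.6299, 0.1964, 0.2266]
eef_rot: [0.944, 0.331, -0.003, 0.0]
force: [0.0, 0.9, -2.4]
grip_width: 0.949
```

```bash
python3 wash.py; python3 go.py .6316 .1969 .1518 -51.5
```

```text
n 623 x= [-2.0000e-03 -5.5000e-02 -1.9700e-01  1.0144e+01] (y,z,r,1) pitch deg -3.1 rms 0.38 tool x axis [ 0.78  0.62 -0.01]
shift mm [ 2.2  1.  74.7] twist(short way) 0.003 yaw_y now -51.33 tilt [-0.007 -0.002 -1.   ] t 5.9 pos [0.6297 0.1965 0.2265] F [-1.2  0.2 -2.5] q [-0.26  0.63 -0.14  1.45  0.09  1.07 -1.32]
```

drive_tool(
  gripper=[85,85,85,85],
  xyz=[
    [2,1,30],
    [2,1,60],
    [2,1,75],
    [2,1,75],
  ],
  twist=[0.003,0.003,0.003,0.003],
)

```text
t: 6.4
ee_pos: [0.6308, 0.196, 0.1506]
eef_rot: [0.944, 0.33, -0.005, -0.0]
force: [-0.2, 0.4, -1.2]
grip_width: 0.946
```

```bash
python3 go.py .6316 .1969 .1518 -51.5
python3 - <<'E'
# fit ball again w/ both cams now
from h import *
E
```

```text
shift mm [ 1.2 -0.2 -1.2] twist(short way) -0.0002 yaw_y now -51.51 tilt [-0.009 -0.003 -1.   ] t 6.4 pos [0.6308 0.196  0.1506] F [-0.2  0.4 -1.2] q [-0.27  0.71 -0.14  1.53  0.11  0.92 -1.34]
```

drive_tool(
  gripper=[85,85,85,85,85],
  xyz=[
    [-7,-0.2,4.5],
    [-15.2,-0.2,10.3],
    [-23.4,-0.2,16],
    [-29.9,-0.2,20.6],
    [-33.2,-0.2,22.9],
  ],
  twist=[0,0,0,0,0],
)

```text
t: 7.02
ee_pos: [0.6068, 0.1775, 0.1282]
eef_rot: [0.944, 0.33, -0.001, -0.001]
force: [6.9, 5.0, -6.2]
grip_width: 0.949
```

```bash
python3 go.py .6046 .1753 .1330 -51.5;python3 wash.py;  python3 - <<'E'
from h import *
b=np.load('sw.npz')['im'][130:280,180:330]
g=lambda x:np.clip(255*(x/200.)**.7,0,255).astype(np.uint8)
save(g(b),'p3',3.5)
E
```

```text
shift mm [-3.1  0.3 -4.8] twist(short way) 0.0002 yaw_y now -51.49 tilt [-0.003  0.001 -1.   ] t 7.025 pos [0.6068 0.1775 0.1282] F [ 6.9  5.  -6.2] q [-0.25  0.69 -0.14  1.64  0.12  0.82 -1.33]
n 496 x= [-3.0000e-03 -4.2000e-02 -1.9700e-01  1.0623e+01] (y,z,r,1) pitch deg -2.4 rms 0.39 tool x axis [ 0.78  0.62 -0.  ]
```

View pics/p3.png

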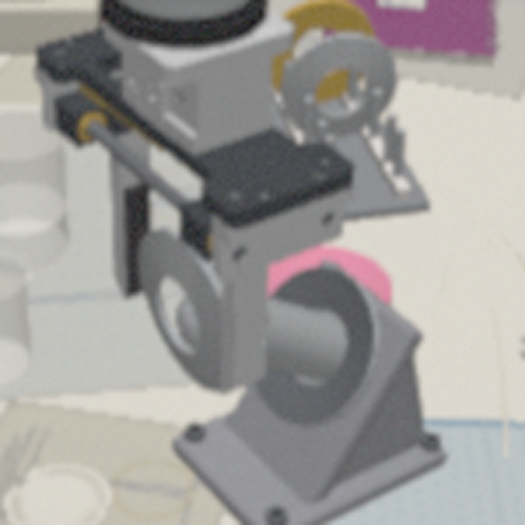

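Contact is as predicted: nose tip in the bore, about 10 N, washer upright at (185,310). I'll push on along the arbor in small steps so the washer pivots in the grip.

drive_tool(
  gripper=[85,85,85],
  xyz=[
    [-3,0,2],
    [-6,0,4],
    [-9,0,6],
  ],
  twist=[0,0,0],
)

```text
t: 7.45
ee_pos: [0.601, 0.1733, 0.1218]
eef_rot: [0.944, 0.33, 0.001, -0.002]
force: [4.9, 3.7, -8.5]
grip_width: 0.945
```

```bash
python3 go.py .5995 .1712 .1244 -51.5;python3 wash.py
```

```text
shift mm [-2.5  0.7 -2.6] twist(short way) 0.001 yaw_y now -51.45 tilt [ 0.001  0.004 -1.   ] t 7.45 pos [0.601  0.1733 0.1218] F [ 4.9  3.7 -8.5] q [-0.24  0.69 -0.14  1.67  0.12  0.79 -1.33]
n 515 x= [-1.0000e-03 -3.8000e-02 -2.0900e-01  1.1625e+01] (y,z,r,1) pitch deg -2.2 rms 0.4 tool x axis [0.78 0.62 0.  ]
```

drive_tool(
  gripper=[85,85,85,85],
  xyz=[
    [-4,0,2],
    [-8,0,4.5],
    [-11,0,6],
    [-11,0,6],
  ],
  twist=[0,0,0,0],
)

```text
t: 8.0
ee_pos: [0.5925, 0.1666, 0.1147]
eef_rot: [0.944, 0.33, 0.001, -0.002]
force: [5.9, 3.2, -10.2]
grip_width: 0.946
```

```bash
python3 go.py .5942 .1672 .1188 -51.5;python3 wash.py
```

```text
shift mm [ 1.7  0.6 -4.1] twist(short way) 0.0011 yaw_y now -51.44 tilt [ 0.001  0.004 -1.   ] t 8.0 pos [0.5925 0.1666 0.1147] F [  5.9   3.2 -10.2] q [-0.23  0.69 -0.14  1.7   0.12  0.76 -1.32]
n 492 x= [-3.0000e-03 -3.0000e-02 -2.0800e-01  1.0799e+01] (y,z,r,1) pitch deg -1.7 rms 0.45 tool x axis [0.78 0.62 0.  ]
```

Run:
```python
from h import *
g=lambda x:np.clip(255*(x/200.)**.7,0,255).astype(np.uint8)
z=np.load('sw.npz');b=z['im'][150:270,170:310]
save(g(b),'p4',4.5)
# ring silhouette fit: pts with x close to cone surface, fit circle centre via percentile extents
im,d,W=shot('side','sw');s=r.state();M=R.from_quat(s['eef_rot']).as_matrix()
q=((W-s['ee_pos'])@M-[0,0,r.pinch_z])*1000;q[d<=0]=999
m=(q[...,0]>-3)&(q[...,0]<11)&(abs(q[...,1])<42)&(abs(q[...,2])<60)
x=q[m]
for lo in range(-35,36,10):
    k=(abs(x[:,1]-lo)<3)
    zz=x[k,2]; print(lo,k.sum(),'z min %.1f max %.1f'%(zz.min(),zz.max()),'expect ±%.1f'%np.sqrt(45**2-lo**2))
```

```text
-35 45 z min -28.2 max 32.2 expect ±28.3
-25 83 z min -38.4 max 38.3 expect ±37.4
-15 97 z min -41.5 max 42.9 expect ±42.4
-5 49 z min -43.5 max 42.9 expect ±44.7
5 44 z min -44.2 max 45.2 expect ±44.7
15 35 z min -41.1 max 44.8 expect ±42.4
25 25 z min -36.9 max 36.8 expect ±37.4
35 23 z min -25.6 max 12.0 expect ±28.3
```

View pics/p4.png

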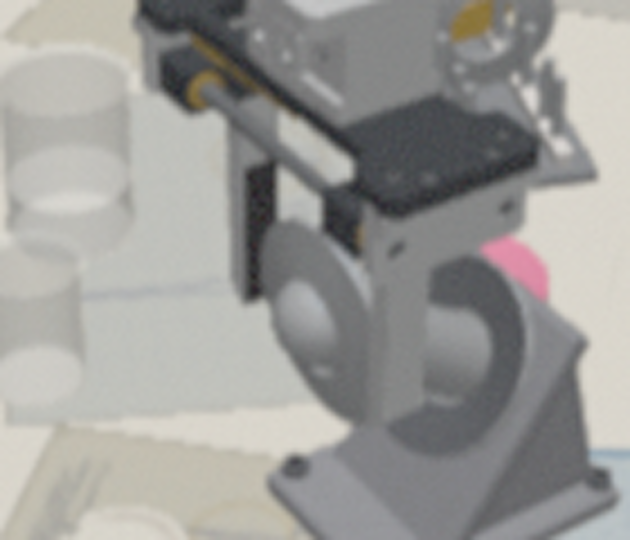

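drive_tool(
  gripper=[85,85,85,85],
  xyz=[
    [-3,0,0.5],
    [-6,0,1.5],
    [-9,0,2.5],
    [-9,0,2.5],
  ],
  twist=[0,0,0,0],
)

```text
t: 8.6
ee_pos: [0.588, 0.1627, 0.1138]
eef_rot: [0.944, 0.33, 0.005, -0.002]
force: [2.4, 2.3, 0.9]
grip_width: 0.949
```

```bash
python3 go.py .5942 .1672 .1188 -51.5;python3 wash.py
```

```text
shift mm [ 7.7  0.3 -4.9] twist(short way) 0.0015 yaw_y now -51.41 tilt [ 0.007  0.007 -1.   ] t 8.6 pos [0.588  0.1627 0.1138] F [2.4 2.3 0.9] q [-0.23  0.68 -0.14  1.73  0.12  0.74 -1.32]
n 593 x= [ 1.0000e-03  8.2000e-02 -2.0900e-01  1.4994e+01] (y,z,r,1) pitch deg 4.7 rms 0.48 tool x axis [0.78 0.62 0.01]
```

drive_tool(
  gripper=[85,85,85,85],
  xyz=[
    [-3,0,1],
    [-5,0,2.5],
    [-7,0,4],
    [-7,0,4],
  ],
  twist=[0,0,0,0],
)

```text
t: 9.15
ee_pos: [0.5818, 0.1576, 0.1101]
eef_rot: [0.944, 0.33, 0.004, -0.002]
force: [1.4, 1.4, 1.9]
grip_width: 0.948
```

```bash
python3 go.py .5942 .1672 .1188 -51.5;python3 wash.py
```

```text
shift mm [15.8  0.2 -8.6] twist(short way) 0.0012 yaw_y now -51.43 tilt [ 0.006  0.006 -1.   ] t 9.15 pos [0.5818 0.1576 0.1101] F [1.4 1.4 1.9] q [-0.22  0.67 -0.14  1.75  0.12  0.72 -1.32]
n 720 x= [-1.0000e-03  1.8900e-01 -2.1700e-01  1.6986e+01] (y,z,r,1) pitch deg 10.7 rms 0.63 tool x axis [0.78 0.62 0.01]
```

It is pivoting now (10.7°) with low force, so I'll continue.

drive_tool(
  gripper=[85,85,85,85,85],
  xyz=[
    [-3,0,2],
    [-6,0,4],
    [-9,0,6],
    [-12,0,8],
    [-12,0,8],
  ],
  twist=[0,0,0,0,0],
)

```text
t: 9.82
ee_pos: [0.571, 0.1492, 0.1007]
eef_rot: [0.944, 0.33, 0.002, -0.002]
force: [2.4, 1.1, -7.0]
grip_width: 0.947
```

```bash
python3 go.py .5942 .1672 .1188 -51.5;python3 wash.py
```

```text
shift mm [ 29.5   0.3 -17.9] twist(short way) 0.0009 yaw_y now -51.45 tilt [ 0.003  0.005 -1.   ] t 9.825 pos [0.571  0.1492 0.1007] F [ 2.4  1.1 -7. ] q [-0.22  0.67 -0.13  1.79  0.13  0.68 -1.32]
n 749 x= [-6.0000e-03  1.9600e-01 -2.2700e-01  1.7044e+01] (y,z,r,1) pitch deg 11.1 rms 0.8 tool x axis [0.78 0.62 0.  ]
```

The ring middle is now on the axis, about 27 mm past the ball centre (z ≈ 65 mm). I'll release and let it slide.

drive_tool(
  gripper=[94,94,94,94,94,94],
  xyz=[
    [0,0,0],
    [0,0,0],
    [0,0,0],
    [0,0,0],
    [0,0,0],
    [0,0,0],
  ],
  twist=[0,0,0,0,0,0],
)

```text
t: 10.62
ee_pos: [0.571, 0.1491, 0.1007]
eef_rot: [0.944, 0.33, 0.002, -0.002]
force: [-0.3, -0.4, 0.8]
grip_width: 0.997
```

Run:
```python
from h import *
g=lambda x:np.clip(255*(x/200.)**.7,0,255).astype(np.uint8)
im,d,W=shot('side','s5');save(g(im[150:290,180:330]),'p5',4)
```

```text
(no output)
```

View pics/p5.png

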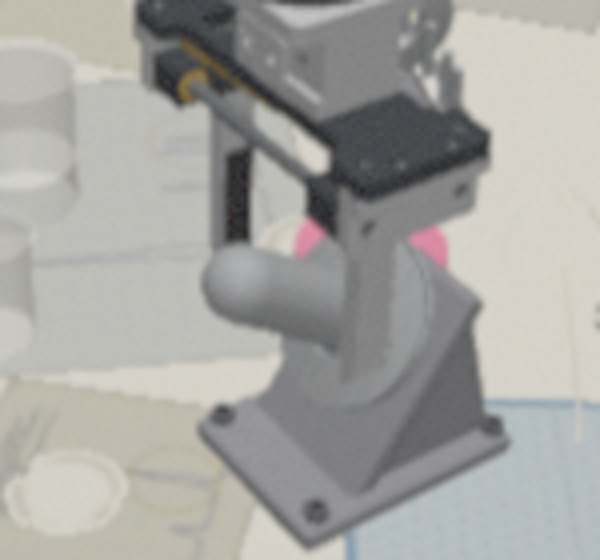

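Washer 1 slid down onto the pack, convex face outwards. Now I'll raise the gripper and return to the middle slot.

```bash
python3 go.py .5294 -.2103 .2200 17.4
```

```text
shift mm [-256.   254.9 -121. ] twist(short way) -1.2016 yaw_y now -51.44 tilt [ 0.003  0.005 -1.   ] t 10.675 pos [0.571  0.1492 0.1007] F [-0.8  0.2  0.6] q [-0.22  0.67 -0.13  1.79  0.13  0.68 -1.32]
```

drive_tool(
  gripper=[94,94,94,94,94,94,94,94,94,94,94,94],
  xyz=[
    [0,0,-40],
    [0,0,-85],
    [-20,20,-121],
    [-55,55,-121],
    [-92,91,-121],
    [-128,127,-121],
    [-164,163,-121],
    [-200,199,-121],
    [-232,231,-121],
    [-250,249,-121],
    [-256,254.9,-121],
    [-256,254.9,-121],
  ],
  twist=[0,0,-0.1,-0.26,-0.42,-0.58,-0.74,-0.9,-1.05,-1.16,-1.2016,-1.2016],
)

```text
t: 12.18
ee_pos: [0.529, -0.2113, 0.2198]
eef_rot: [0.593, 0.805, 0.003, -0.0]
force: [-0.3, -0.2, 0.3]
grip_width: 1.0
```

drive_tool(
  gripper=[94],
  xyz=[
    [0,0,0],
  ],
  twist=[0],
)

```text
t: 12.3
ee_pos: [0.5291, -0.2104, 0.2199]
eef_rot: [0.593, 0.805, 0.003, -0.001]
force: [0.1, 0.5, -0.1]
grip_width: 0.999
```

```bash
python3 go.py .5294 -.2103 .120 17.4
python3 - <<'E'
from arb import *
# washer 1 on arbor: axial position of its face in shoulder frame
im,d,W=shot('side','s6')
psi=np.radians(38.5);a=np.array([np.cos(.611)*np.cos(psi),np.cos(.611)*np.sin(psi),np.sin(.611)])
S=np.array([.5945,.1675,.1346])-.092*a
q=W-S;z=q@a*1000;rr=np.linalg.norm(q-(q@a)[...,None]*a,axis=-1)*1000
m=(d>0)&(z>-5)&(z<60)
for lo in range(22,46,4):
    k=m&(rr>lo)&(rr<lo+4)&(W[...,2]>.03);print(lo,k.sum(),np.percentile(z[k],[10,50,90]).round(1))
# brass / middle cone x,y re-measure
c=np.array([.5287,-.2121,.062]);A=np.radians(17.39);X=np.array([np.cos(A),np.sin(A),0]);Y=np.array([-np.sin(A),np.cos(A),0])
q=W-c;x=q@X*1e3;y=q@Y*1e3;h=q[...,2]*1e3;k=(d>0)&(abs(y)<15)&(h>-10)&(h<46)&(np.hypot(x,h)>24)&(np.hypot(x,h)<48)
print('mid slot',k.sum(),'x',x[k].min(),x[k].max(),'y-at-r',[(lo,np.median(y[k&(np.hypot(x,h)>lo)&(np.hypot(x,h)<lo+5)]).round(1)) for lo in(25,30,35,40)])
E
```

```text
shift mm [-0.4 -0.1 99.9] twist(short way) -0.0022 yaw_y now 17.27 tilt [ 0.002  0.005 -1.   ] t 12.3 pos [ 0.5291 -0.2104  0.2199] F [ 0.1  0.5 -0.1] q [ 0.63  0.53 -0.46  1.72  0.27  0.96  0.37]
22 99 [17.9 20.1 21.8]
26 113 [17.5 19.3 20.6]
30 136 [16.9 18.5 20.1]
34 166 [16.2 17.8 19.2]
38 182 [14.6 16.8 18.7]
42 235 [ 8.3 14.5 17.8]
mid slot 365 x -42.53103339189312 46.523990596160836 y-at-r [(25, np.float64(7.2)), (30, np.float64(6.4)), (35, np.float64(5.1)), (40, np.float64(4.2))]
```

Washer 1 is seated: its small end is at z ≈ 20 mm, with the slope of the outward convex face. Descending for washer 2.

drive_tool(
  gripper=[94,94,94,94],
  xyz=[
    [-0.4,-0.1,40],
    [-0.4,-0.1,75],
    [-0.4,-0.1,100],
    [-0.4,-0.1,100],
  ],
  twist=[-0.002,-0.002,-0.002,-0.002],
)

```text
t: 12.85
ee_pos: [0.5281, -0.2092, 0.1184]
eef_rot: [0.592, 0.806, 0.002, -0.002]
force: [-0.1, -0.4, 0.3]
grip_width: 0.999
```

```bash
python3 go.py .5294 -.2103 .043 17.4
```

```text
shift mm [-1.9  0.9 75.4] twist(short way) 0.0011 yaw_y now 17.46 tilt [-0.001  0.006 -1.   ] t 12.85 pos [ 0.5281 -0.2092  0.1184] F [-0.1 -0.4  0.3] q [ 0.59  0.65 -0.41  1.82  0.35  0.74  0.3 ]
```

drive_tool(
  gripper=[94,94,94,94,94],
  xyz=[
    [-1.9,0.9,20],
    [-1.9,0.9,40],
    [-1.9,0.9,60],
    [-1.9,0.9,75],
    [-1.9,0.9,75],
  ],
  twist=[0,0,0,0,0],
)

```text
t: 13.48
ee_pos: [0.5294, -0.21, 0.0432]
eef_rot: [0.591, 0.806, 0.002, -0.003]
force: [0.2, 0.6, -0.2]
grip_width: 1.0
```

```bash
python3 go.py .5294 -.2103 .043 17.4
```

```text
shift mm [-0.3 -0.   0.2] twist(short way) 0.0015 yaw_y now 17.48 tilt [-0.002  0.006 -1.   ] t 13.475 pos [ 0.5294 -0.21    0.0432] F [ 0.2  0.6 -0.2] q [ 0.55  0.76 -0.34  1.86  0.42  0.59  0.25]
```

drive_tool(
  gripper=[85,85,85,85,85,85,85,85],
  xyz=[
    [0,0,0],
    [0,0,0],
    [0,0,0],
    [0,0,-20],
    [0,0,-60],
    [0,0,-110],
    [0,0,-160],
    [0,0,-160],
  ],
  twist=[0,0,0,0,0,0,0,0],
)

```text
t: 14.48
ee_pos: [0.5324, -0.2116, 0.2072]
eef_rot: [0.592, 0.806, 0.003, 0.001]
force: [0.6, 1.0, -2.2]
grip_width: 0.95
```

drive_tool(
  gripper=[85],
  xyz=[
    [0,0,0],
  ],
  twist=[0],
)

```text
t: 14.6
ee_pos: [0.5314, -0.2117, 0.2064]
eef_rot: [0.592, 0.806, 0.003, 0.001]
force: [0.2, 0.4, -2.0]
grip_width: 0.948
```

```bash
python3 wash.py; python3 go.py .6316 .1969 .2300 128.5
```

```text
n 653 x= [-8.0000e-03 -4.9000e-02 -2.1800e-01  1.0907e+01] (y,z,r,1) pitch deg -2.8 rms 1.16 tool x axis [-0.3   0.95  0.  ]
shift mm [359.7 218.  -21.5] twist(short way) -1.9379 yaw_y now 17.47 tilt [ 0.005  0.004 -1.   ] t 14.65 pos [ 0.5318 -0.2116  0.2065] F [ 0.  -0.1 -0. ] q [ 0.63  0.55 -0.46  1.73  0.29  0.93  0.36]
```

drive_tool(
  gripper=[85,85,85,85,85,85,85,85,85,85,85,85],
  xyz=[
    [20,12,-21],
    [55,33,-21],
    [90,55,-21],
    [125,76,-21],
    [160,97,-21],
    [195,118,-21],
    [230,139,-21],
    [265,161,-21],
    [300,182,-21],
    [330,200,-21],
    [350,212,-21],
    [359.7,218,-21],
  ],
  twist=[-0.1,-0.27,-0.44,-0.61,-0.78,-0.95,-1.12,-1.29,-1.46,-1.63,-1.8,-1.9379],
)

```text
t: 16.15
ee_pos: [0.6306, 0.1986, 0.2272]
eef_rot: [-0.333, 0.943, 0.002, 0.001]
force: [0.3, 0.1, -0.7]
grip_width: 0.949
```

drive_tool(
  gripper=[85,85],
  xyz=[
    [0,0,0],
    [0,0,0],
  ],
  twist=[0,0],
)

```text
t: 16.4
ee_pos: [0.63, 0.1977, 0.2257]
eef_rot: [-0.332, 0.943, 0.001, -0.0]
force: [-0.7, -0.9, -1.4]
grip_width: 0.949
```

```bash
python3 wash.py; python3 go.py .6316 .1969 .1518 128.5
```

```text
n 759 x= [-5.000e-03 -5.400e-02 -2.140e-01  5.359e+00] (y,z,r,1) pitch deg -3.1 rms 0.41 tool x axis [-0.78 -0.63 -0.  ]
shift mm [-0.5 -1.5 74.4] twist(short way) 0.0048 yaw_y now 128.78 tilt [-0.     0.003 -1.   ] t 16.45 pos [0.6303 0.1975 0.2262] F [-0.3 -0.4 -1.2] q [ 0.14  0.78 -0.94  1.44  0.64  1.24  1.39]
```

The hollow side now faces outwards (slope confirmed) and the pitch is already 3° in the right sense. Descending in front of the nose.

drive_tool(
  gripper=[85,85,85,85],
  xyz=[
    [-0.5,-1.5,30],
    [-0.5,-1.5,60],
    [-0.5,-1.5,75],
    [-0.5,-1.5,75],
  ],
  twist=[0.0048,0.0048,0.0048,0.0048],
)

```text
t: 16.95
ee_pos: [0.6312, 0.1961, 0.1504]
eef_rot: [-0.329, 0.944, 0.001, -0.001]
force: [0.8, 0.7, -1.0]
grip_width: 0.949
```

```bash
python3 go.py .6316 .1969 .1518 128.5
```

```text
shift mm [-0.8  0.4 -1.4] twist(short way) -0.001 yaw_y now 128.44 tilt [-0.002  0.002 -1.   ] t 16.95 pos [0.6312 0.1961 0.1504] F [ 0.8  0.7 -1. ] q [ 0.13  0.85 -0.89  1.52  0.71  1.11  1.33]
```

drive_tool(
  gripper=[85,85,85,85,85,85,85],
  xyz=[
    [8,0.4,4.5],
    [16,0.4,10],
    [24,0.4,16],
    [30,0.4,20],
    [34,0.4,23],
    [38,0.4,26],
    [41,0.4,28],
  ],
  twist=[0,0,0,0,0,0,0],
)

```text
t: 17.82
ee_pos: [0.6001, 0.1722, 0.1222]
eef_rot: [-0.329, 0.944, 0.002, 0.001]
force: [4.9, 4.2, -7.6]
grip_width: 0.947
```

```bash
python3 go.py .594 .167 .1158 128.5; python3 wash.py
```

```text
shift mm [ 8.1 -0.3  6.4] twist(short way) -0.0007 yaw_y now 128.46 tilt [ 0.001  0.005 -1.   ] t 17.825 pos [0.6001 0.1722 0.1222] F [ 4.9  4.2 -7.6] q [ 0.17  0.84 -0.88  1.66  0.74  1.    1.28]
n 683 x= [-0.008 -0.155 -0.196  1.754] (y,z,r,1) pitch deg -8.8 rms 0.5 tool x axis [-0.78 -0.62 -0.  ]
```

Pivoting works (-8.8°), but the washer also slips outwards in the pads because the bore sits too high on the ball. I'll lower it to ball height, then go in.

drive_tool(
  gripper=[85,85,85,85,85],
  xyz=[
    [0,-0.3,4],
    [2,-0.3,5.5],
    [5,-0.3,6],
    [8,-0.3,6.5],
    [10,-0.3,7.5],
  ],
  twist=[0,0,0,0,0],
)

```text
t: 18.5
ee_pos: [0.5924, 0.1658, 0.1151]
eef_rot: [-0.329, 0.944, 0.002, 0.002]
force: [0.2, 1.7, 7.2]
grip_width: 0.946
```

```bash
python3 go.py .594 .167 .1158 128.5; python3 wash.py
```

```text
shift mm [-2.  -0.1 -0.7] twist(short way) -0.0007 yaw_y now 128.46 tilt [ 0.002  0.006 -1.   ] t 18.5 pos [0.5924 0.1658 0.1151] F [0.2 1.7 7.2] q [ 0.18  0.83 -0.87  1.69  0.75  0.98  1.27]
n 612 x= [-0.006 -0.15  -0.21   2.785] (y,z,r,1) pitch deg -8.5 rms 0.52 tool x axis [-0.78 -0.62 -0.  ]
```

drive_tool(
  gripper=[85,85,85,85,85],
  xyz=[
    [2,0,-0.5],
    [5,0,1],
    [8,0,3],
    [11,0,5.5],
    [11,0,5.5],
  ],
  twist=[0,0,0,0,0],
)

```text
t: 19.18
ee_pos: [0.5825, 0.1582, 0.1082]
eef_rot: [-0.329, 0.944, 0.002, 0.0]
force: [2.9, 3.2, -9.1]
grip_width: 0.946
```

```bash
python3 go.py .594 .167 .1158 128.5; python3 wash.py
```

```text
shift mm [-14.5  -0.2  -7.5] twist(short way) -0.0007 yaw_y now 128.46 tilt [-0.001  0.005 -1.   ] t 19.175 pos [0.5825 0.1582 0.1082] F [ 2.9  3.2 -9.1] q [ 0.2   0.83 -0.87  1.73  0.76  0.95  1.26]
n 665 x= [-0.008 -0.197 -0.217  2.532] (y,z,r,1) pitch deg -11.2 rms 0.71 tool x axis [-0.78 -0.62 -0.  ]
```

Engaged past the ball. Going another ~16 mm down the axis, then releasing.

drive_tool(
  gripper=[85,85,85,85,85],
  xyz=[
    [3,0,3],
    [6.5,0,5.5],
    [10,0,8],
    [14,0,11],
    [14,0,11],
  ],
  twist=[0,0,0,0,0],
)

```text
t: 19.85
ee_pos: [0.57, 0.1481, 0.0966]
eef_rot: [-0.329, 0.944, 0.002, -0.001]
force: [-2.8, -1.3, -0.5]
grip_width: 0.947
```

```bash
python3 go.py .594 .167 .1158 128.5; python3 wash.py
```

```text
shift mm [-30.6  -0.1 -19.3] twist(short way) -0.001 yaw_y now 128.44 tilt [-0.004  0.002 -1.   ] t 19.85 pos [0.57   0.1481 0.0966] F [-2.8 -1.3 -0.5] q [ 0.21  0.83 -0.86  1.77  0.78  0.92  1.24]
n 739 x= [-0.002 -0.194 -0.196  1.762] (y,z,r,1) pitch deg -11.0 rms 0.95 tool x axis [-0.78 -0.62  0.  ]
```

drive_tool(
  gripper=[94,94,94,94,94,94],
  xyz=[
    [0,0,0],
    [0,0,0],
    [0,0,0],
    [0,0,0],
    [0,0,0],
    [0,0,0],
  ],
  twist=[0,0,0,0,0,0],
)

```text
t: 20.65
ee_pos: [0.57, 0.1481, 0.0966]
eef_rot: [-0.329, 0.944, 0.002, -0.002]
force: [0.3, -0.2, -0.1]
grip_width: 1.002
```

```bash
cat > seat.py <<'E'
from h import *
im,d,W=shot('side','s8')
psi=np.radians(38.5);a=np.array([np.cos(.611)*np.cos(psi),np.cos(.611)*np.sin(psi),np.sin(.611)])
S=np.array([.5945,.1675,.1346])-.092*a
q=W-S;z=q@a*1000;rr=np.linalg.norm(q-(q@a)[...,None]*a,axis=-1)*1000
up=(q@np.cross(a,np.cross([0,0,1],a)))*1000
m=(d>0)&(z>-5)&(z<60)&(W[...,2]>.03)
for lo in range(22,46,4):
    k=m&(rr>lo)&(rr<lo+4);print(lo,k.sum(),np.percentile(z[k],[10,50,90]).round(1),'upper %.1f lower %.1f'%(np.median(z[k&(up>0)]),np.median(z[k&(up<0)])))
g=lambda x:np.clip(255*(x/200.)**.7,0,255).astype(np.uint8)
save(g(im[150:290,180:330]),'p6',4)
E
python3 seat.py
```

```text
22 33 [ 9.8 25.8 29. ] upper 27.9 lower 25.1
26 50 [24.6 27.  28.9] upper 27.7 lower 26.6
30 47 [26.7 27.8 30. ] upper 29.4 lower 27.6
34 93 [15.6 28.2 30. ] upper 17.6 lower 28.6
38 166 [15.2 27.9 31.1] upper 18.0 lower 28.9
42 289 [ 8.  16.1 30.7] upper 13.8 lower 27.3
```

View pics/p6.png

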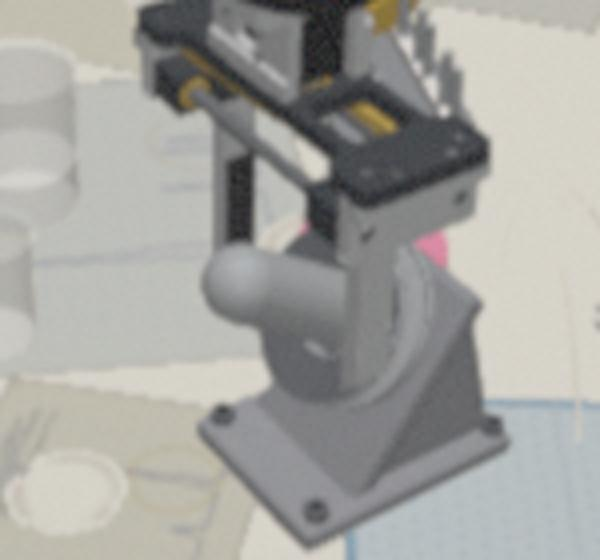

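Washer 2 has slid down with its dark hollow face outwards. I'll retract upwards and check with a clear view.

drive_tool(
  gripper=[94,94,94,94,94,94],
  xyz=[
    [0,0,-30],
    [0,0,-80],
    [0,0,-130],
    [-20,0,-180],
    [-20,0,-180],
    [-20,0,-180],
  ],
  twist=[0,0,0,0,0,0],
)

```text
t: 21.45
ee_pos: [0.5858, 0.1596, 0.2758]
eef_rot: [-0.329, 0.944, 0.001, -0.002]
force: [0.5, -0.6, -0.3]
grip_width: 0.999
```

```bash
python3 seat.py; python3 -c "
from h import *
s=r.state();print(s['t'],s['ee_pos'],s['force'])"
```

```text
22 88 [23.9 26.6 28.5] upper 27.2 lower 25.5
26 109 [26.1 27.5 29. ] upper 27.9 lower 27.3
30 129 [26.6 28.4 30.5] upper 28.9 lower 27.5
34 172 [17.2 29.  30.8] upper 29.2 lower 28.7
38 269 [15.5 29.2 31.3] upper 29.0 lower 29.3
42 343 [ 8.6 17.3 31.1] upper 14.7 lower 29.1
21.5 [0.58547556 0.15930649 0.27510138] [ 0.59208531 -0.29766947 -0.18969984]
```

View pics/p6.png

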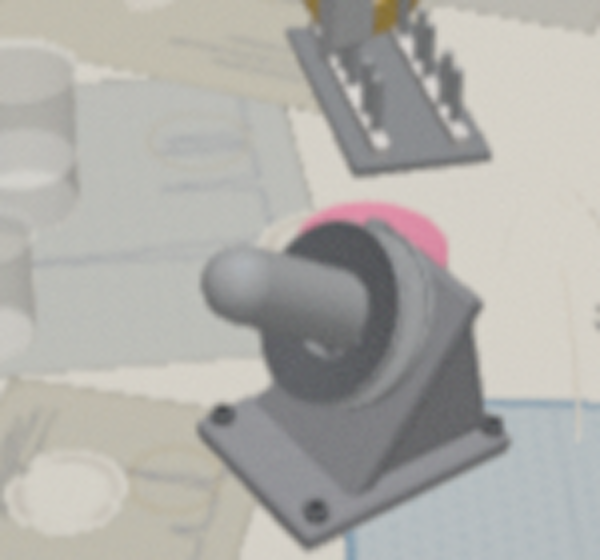

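The pack is seated: the outer hollow face rises from about 26 mm at the bore to about 30–31 mm at the rim, as it should. Handing in.

```bash
python3 -c "
from workcell import r
print(r.hand_in())"
```

```text
the job is handed in; nothing more can be done
None
```

Both steel cone washers are on the arbor and seated against the pack, and the job is handed in at about 21.5 s of the 48 s allowed. I gripped each one across its diameter, pushed it over the nose so it pivoted to the arbor's lean, then let it slide down.

- **First washer:** it went on with its hollow side towards the pack. The depth check put its small end at about 20 mm along the arbor (20.4 expected), with the convex face outwards.
- **Second washer:** it went on the other way round, hollow side out. Its face reads about 26.6 mm near the bore and 29–31 mm near the rim (about 25.5 and 30.6 expected). In the picture the dark face shows outwards and the washer looks flat on the pack.
- **Robot and forces:** the gripper is clear above the work, touching nothing. The highest tool force in the readings was about 13 N, and the brass washer was left alone.

**Slip in the grip:** both washers slipped several millimetres outwards in the pads while being pushed onto the nose. They stayed held, and their final positions were not affected. None of the final checks failed or disagreed.

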